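# Unlock the chemical box and stand the amber vial in its holder

### The arm

A 6-joint arm with a two-finger parallel gripper is mounted at the origin on the work surface. World frame = base frame: x ahead of the robot, y to its left, z up, the work surface at z = 0. Lengths are in mm, angles in rad, forces in N, time in s.
With the tool pointing down it reaches from about 275 to 1000 mm from the base axis. Payload 8.4 kg.
Tool frame: the origin (TCP) lies between the finger pads; the fingertips stand 22 mm ahead of it and the grasp point (between the pads) lies 3 mm ahead of it; z points along the fingers, y is the line along which they close (so a half turn about z gives the same grasp; the last joint's range is limited). The gripper opens to 85 mm and grips with 20 to 120 N. Pads are 22 mm wide; open, the fingers measure 114 mm over their backs; the gripper's body (76 mm by 85 mm) begins 54 mm behind the grasp point. The pads swing forward as they close: fully open they stand 13 mm farther back than shut.
Start: joints at [-1.316, 0.353, 1.633, -0, 1.155, -0.002], TCP at [158.74, -604.508, 253.281] pointing down, gripper open.
Joint ranges: [-2.63, 2.63], [-0.92, 2.1], [0.06, 2.66], [-1.3, 4.44], [0, 2.69], [-3.02, 3.02]. Speed limits (rad/s): [2.22, 2.22, 2.79, 3.14, 3.14, 3.14].

### API

Orientations are given as [roll, pitch, yaw] about the fixed x, y, z axes, in that order (R = Rz(yaw) Ry(pitch) Rx(roll)).
In Python, from rig import r, grab_frame gives the robot as it stands.
- The arm moves only by the shell command python3 -m inch 'ROWS' [FORCE]. ROWS is JSON, a list of rows, each a list of 7 numbers: the turn, a rotation vector about the tool's x, y, z as a fraction of full scale, then the shift along the tool's x, y, z as a fraction of full scale, then the closure, from 0 (fully open) to 1 (shut). In form: [[rx, ry, rz, dx, dy, dz, fingers], ...]. A call has 1 to 8 rows; each row shifts and turns the commanded pose from where the row before left it, along the tool's axes as they then stand; what a row does not reach is not made up. Full scale, the value 1, is 2.5 cm for a shift and pi rad for a turn. A row lasts 1/12 s, in which the tool goes at most 41.7 mm and 7.16 degrees, less where a joint would pass 70% of its speed; a pose out of reach is approached as far as the arm can. A call with a number of a shift or a turn outside -1 to 1 is refused whole. A call with a gripper value outside its range is refused whole. The fingers move at their own pace and stop on an object; FORCE is the grip in N (left out, the last holds). Time passes only in rows, so rows that do not move let the fingers close. It gives the time, the measured TCP pose, the force, the opening and the grip force at its end, in the units of the state.
- r.sense(): the state, without advancing time (a new reading comes with each control period).
- grab_frame(name): name is "scene" or "top" or "wrist"; returns a dict with "pixels" (384x512x3 uint8, red, green, blue), "z_map" (384x512 float32, mm along the optical axis (not along the pixel's ray), 0 where there is no reading), "vertical_fov" (degrees; the focal length in pixels is half the picture's height over the tangent of half this angle, whatever the lens; pixels are square), "cx", "cy" (the principal point, pixels), "cam_to_world" (4x4, takes a point from camera to world coordinates). Camera axes: x right, y down, z forward; pixel columns grow to the right and rows downward; lengths in mm; the calibration is good to about 2 mm. A picture is of the moment at which its call begins.
- r.sign_off(): hands the job in; it is judged then, once.
The state is a dict: "clock": time; "qpos": joint angles; "qvel": joint speeds; "joint_efforts": joint torques, N m; "eef_pos": TCP position; "tcp_rot": TCP orientation; "contact_force": force on the tool from outside, world axes, zero at the start; "wrist_torque": the same for the moment, N m; "opening": opening from 0.0 (shut) to 1.0 (fully open); "grasp_force": force on a finger pad.
Only numpy, scipy, OpenCV 4.12 (cv2) and the standard library are available. Lean on these libraries where they do the work, as an engineer would, in place of code of your own. Each camera call takes 0.05 s, during which the arm holds its last target. There are 200 camera calls.

### The job

Fetch the amber vial from the locked white chemical box: take the red key from the key rack, push it fully home in the lock in the lid, turn it clockwise as far as it goes to draw the bolt, and swing the lid up past upright so that it stays open. Then lift out the amber vial, keep it upright, and lower it (do not drop it) to the bottom of the round holder cup so that it stands upright there. Leave the key in the lock, and leave the other keys, the green vial and everything else where they are.

Things in the scene. Friction and masses are not known exactly. Their poses are not given: they have to be found in the camera images.
- red_key_grip (a point): Red cabinet key, 71 mm long, 45 g, hanging upright in the key rack. Point: centre of its flat red bow (12 mm thick along the key's x, 36 mm wide along y, 38 mm tall along z; z points up, from bit to bow). Below the bow: round collar (30 mm across, underside 24 mm below this point), then shank and bit, whose end lies 52 mm below this point. Either way round (half a turn) fits the lock
- red_key_collar (a point): Centre of the underside of the red key's collar, same axes. When the key is fully home this lies on lock_slot. Beneath it: a round shank (6 mm across, 12 mm long), then the flat two-sided bit (18 mm along y, 6 mm along x, 12 mm long) with a narrower tip (14 x 3.5 x 4 mm)
- lock_slot (a point): Mouth of the key slot, centre of the upper face of the square steel lock plate (44 mm, red frame) near the lid's front, 10 mm above the lid's underside. Axes of the lid: x from front edge to hinge, y along the hinge, z out of the lid. Slot 20.5 mm along y, 8.5 mm along x, 2 mm chamfer. The key turns only with its collar within 2 mm of the plate; once turned it is held in as the lid opens
- lock_plug (a joint): Turn of the lock's plug, rad: 0 locked, stop at 1.45, positive clockwise seen from above. Only the key turns it (about 0.06 N m; the bit has about 0.14 rad of play in the slot, so turn the key about 1.5 rad). A cam beneath, out of sight, holds the lid until about 1.1 rad
- box_lid (a joint): Opening angle of the lid, rad: 0 shut, 1.57 upright, stop at 1.85. 0.45 kg lid on a stiff hinge: it stays wherever it is left. Lifting it at the front edge takes about 6 N
- lid_hinge (a point): Middle of the lid's hinge line, at the far upper edge of the box, level with the lid's underside (118 mm above the table). Axes of the lid as for lock_slot; the hinge line runs along y. The lid's front edge rises and swings up and over towards the hinge side
- lid_lip (a point): Middle of the lid's front edge, at the underside: 198 mm from the hinge. The 4 mm thick lid overhangs the front wall of the box by 18 mm along its full 220 mm width, so that it can be lifted from below there. It has no other handle
- chem_box: White steel box fixed to the bench, 180 mm (x) x 220 mm (y) x 118 mm high, walls 4 mm, origin at the centre of its underside, x pointing from its front (lip, lock) to the hinge side. A black insert, top 44 mm above the table, has three square 33 mm wells at x = 5, y = -60, 0 and 60 mm, their floors 8 mm above the table. The vials stand in the two outer wells
- amber_vial_mid (a point): Amber glass vial with a black cap and a paper label, 28 mm across, 95 mm tall, about 60 g; this point is its centre, half-way up. z is its axis, pointing up. It stands in one of the outer wells of the chemical box, only its upper 59 mm above the insert (the cap is 24 mm across, the top 14 mm)
- green_vial_mid (a point): Green glass vial with a white cap, same size, in the other outer well: to be left. Point at its centre
- holder_in (a point): Centre of the inner floor of the round aluminium holder cup on a black foot (68 mm across), fixed to the bench. Inner floor 6 mm above the table, inside 40 mm across, rim 44 mm above the table, wall 4 mm; z up
- key_rack: Aluminium rack fixed to the bench, 200 mm (x) x 60 mm (y), origin at the centre of its underside. Its top plate, 45 mm above the table, has three slots in a row along x at -68, 0 and 68 mm, each 20 mm (x) x 27 mm (y); a key hangs in each with its collar on the plate. Which key hangs where varies
- blue_key_grip (a point): Blue key (square bit, does not fit the lock): to be left in the rack. Point at the centre of its bow
- yellow_key_grip (a point): Yellow key (round bit, does not fit the lock): to be left in the rack. Point at the centre of its bow
- petri_dish: Clear petri dish with a brown chip, 90 mm across, 15 mm high, origin at the centre of its underside: to be left
- tweezers: Steel tweezers lying flat, 140 mm long along x, origin at the centre of the underside: to be left
- beaker: Glass beaker, 70 mm across, 90 mm high, origin at the centre of its underside: to be left
- tip_box: Blue box of yellow pipette tips, 85 x 125 x 65 mm, origin at the centre of its underside: to be left
- wash_bottle: White wash bottle with a red cap, 72 mm across, 205 mm high, origin at the centre of its underside: to be left
- amber_vial: The amber vial as a whole: its origin is the centre of its underside, 47.5 mm below amber_vial_mid
There are look-alikes about, which are no part of the job. What is shaped like the part that bears red_key_grip but brown is not meant.

How it is judged:
By the outcome, as a careful person would: the job done as asked, in the order asked, and still so for the second after the job is handed in, with the robot touching nothing.
It also fails if it takes over 72 s, if anything falls off the work surface, if the arm or the gripper's body presses on something with over 40 N, if the wrist force passes 120 N, or if a joint passes its speed limit or range.

## Working session

There is one attempt and no reset: what is moved stays moved. The work goes in short steps, Python scripts to look and compute and a shell command to move; the robot and the scene stay as the last step left them, time stands still between calls to the robot, and variables do not carry over. Pictures are saved under pics/ and viewed, at most 12 in all, crops included, and the job is handed in when it is done.

```bash
mkdir -p pics; ls
cat > h.py <<'E'
import numpy as np, cv2
from rig import r, grab_frame
def save(f,n,crop=None,s=1):
    im=f["pixels"][:,:,::-1]
    if crop: im=im[crop[1]:crop[3],crop[0]:crop[2]]
    cv2.imwrite("pics/"+n,cv2.resize(im,None,fx=s,fy=s,interpolation=cv2.INTER_CUBIC))
def foc(f): return f["pixels"].shape[0]/2/np.tan(np.radians(f["vertical_fov"])/2)
def cloud(f):
    z=f["z_map"];h,w=z.shape;u,v=np.meshgrid(np.arange(w),np.arange(h));k=foc(f)
    P=np.stack([(u-f["cx"])/k*z,(v-f["cy"])/k*z,z,np.ones_like(z)],-1)@np.array(f["cam_to_world"]).T
    return P[...,:3]
def plane(f,u,v,h):
    k=foc(f);T=np.array(f["cam_to_world"]);d=T[:3,:3]@[(u-f["cx"])/k,(v-f["cy"])/k,1];o=T[:3,3]
    return o+d*(h-o[2])/d[2]
E
python3 - <<'E'
from h import *
for n in("top","scene"):
    f=grab_frame(n); save(f,n+"0.png",s=1.5); np.savez(n+"0.npz",**f)
    print(n,f["vertical_fov"],f["cx"],f["cy"],np.round(f["cam_to_world"],3).tolist())
print(r.sense())
E
```

```text
pics
top 44.61617364032483 254.0693485163613 196.5070361905608 [[0.008, -0.989, 0.148, 336.92], [-1.0, -0.01, -0.013, 39.301], [0.014, -0.148, -0.989, 1440.404], [0.0, 0.0, 0.0, 1.0]]
scene 51.16714508537189 262.28394655989536 189.77620335631482 [[-0.015, 0.845, -0.535, 1198.89], [1.0, 0.005, -0.02, 77.786], [-0.014, -0.535, -0.844, 1107.042], [0.0, 0.0, 0.0, 1.0]]
{'clock': 0.1, 'qpos': array([-1.31641223e+00,  3.53574785e-01,  1.63405585e+00,  8.70771796e-06,
        1.15521856e+00, -2.39003276e-03]), 'qvel': array([ 8.14526917e-04, -2.82352741e-03, -2.65995831e-03, -1.10507161e-05,
       -8.94803681e-04,  1.54797700e-03]), 'joint_efforts': array([ 7.95432925e-05, -6.06357765e+01, -3.42819142e+01,  6.98968051e-05,
        4.01785699e-03,  1.57861564e-05]), 'eef_pos': array([ 158.63304922, -604.11610224,  252.64098261]), 'tcp_rot': array([-3.14033614e+00, -1.09652629e-05,  2.56770604e-01]), 'contact_force': array([ 0.18361188, -0.27150944, -0.06256039]), 'wrist_torque': array([-0.03155011,  0.03791787,  0.00928896]), 'grasp_force': 0.0, 'opening': 1.000900194306677}
```

View pics/top0.png

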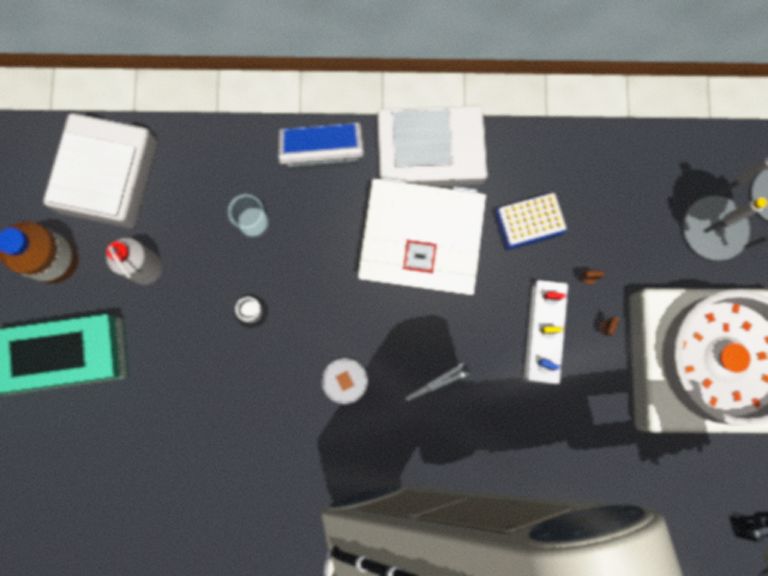

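View pics/scene0.png

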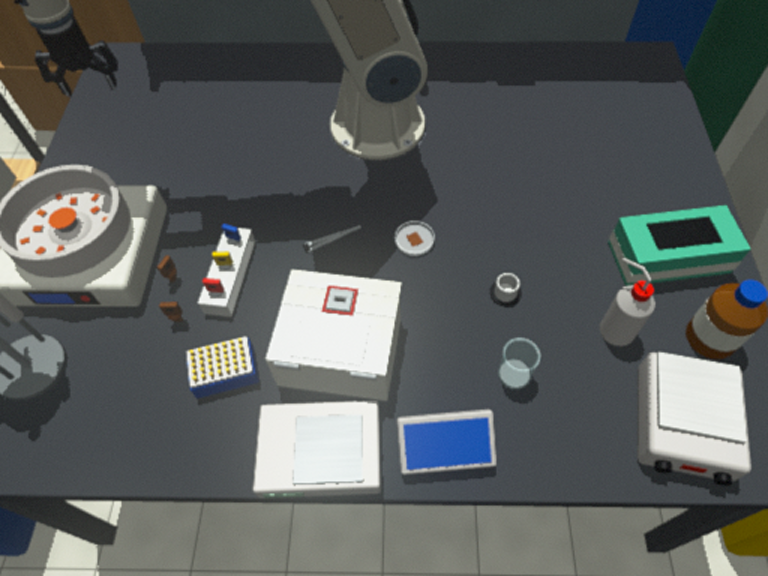

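Top view (px in the 768×576 picture): the lid is at about (422,235) with the lock frame at (420,256). The rack is at (547,330), with the red key at (553,295), yellow at (552,329) and blue at (547,364). The holder cup is at (249,310). Two brown look-alike keys lie beside the rack at (592,275) and (611,325). The red one in the rack fits the description, because it is red and hangs in a slot. I'll measure it and confirm with a crop.

```bash
cat >> h.py <<'E'
def hsv(f): return cv2.cvtColor(f["pixels"],cv2.COLOR_RGB2HSV)
def redmask(f,smin=130):
    q=hsv(f); return (((q[...,0]<6)|(q[...,0]>172))&(q[...,1]>smin)&(q[...,2]>90)).astype(np.uint8)
def blobs(m,amin=12):
    n,l,st,c=cv2.connectedComponentsWithStats(m.astype(np.uint8)); return [(i,st[i],c[i],l==i) for i in range(1,n) if st[i][4]>=amin]
E
python3 - <<'E'
from h import *
np.set_printoptions(precision=1,suppress=True)
for n in("top","scene"):
    f=dict(np.load(n+"0.npz")); P=cloud(f)
    print(n)
    for i,s,c,m in blobs(redmask(f)):
        p=P[m]; p=p[np.isfinite(p).all(1)&(p[:,2]>-50)]
        rc=cv2.minAreaRect(np.argwhere(m)[:,::-1].astype(np.float32))
        print('red',s,c,rc[2],'P',np.median(p,0),p.max(0))
    q=hsv(f); wh=(q[...,1]<60)&(q[...,2]>140)
    for nm,mm,amin in(("lid",wh&(abs(P[...,2]-122)<7),1500),("rack",wh&(abs(P[...,2]-45)<6),60),("rim",(abs(P[...,2]-44)<7)&(P[...,1]>150)&(P[...,1]<400),20)):
        for i,s,c,m in blobs(mm,amin):
            cs=cv2.boxPoints(cv2.minAreaRect(np.argwhere(m)[:,::-1].astype(np.float32)))
            h={"lid":122,"rack":45,"rim":44}[nm]
            print(nm,s,c,P[m].mean(0),[plane(f,*x,h)[:2].round(0).tolist() for x in cs])
f=dict(np.load("top0.npz")); save(f,"keys.png",(330,165,430,265),6)
E
```

```text
top
red [ 73 161  12  13  92] [ 79.7 166.1] 56.30992889404297 P [608.  504.4 166.8] [659.5 588.8 185.1]
red [ 71 166   4   6  13] [ 72.2 168.7] 45.0 P [601.1 525.5 164.7] [642.7 593.5 170.5]
red [363 195  13   5  44] [369.  196.7] 7.125016689300537 P [ 541.3 -315.1   88.6] [ 547.7 -302.7   95.2]
lid [ 240  118   84   78 4656] [281.9 155.7] [653.9 -57.4 123.5] [[567.0, 65.0], [772.0, 39.0], [742.0, -184.0], [537.0, -152.0]]
rack [301  71  23  38 254] [311.7  89.6] [ 883.8 -156.    48.9] [[944.0, -119.0], [950.0, -186.0], [827.0, -193.0], [821.0, -127.0]]
rack [252  73  10  18  61] [254.8  81.1] [909.5  21.8  48.2] [[929.0, 43.0], [939.0, 18.0], [891.0, -1.0], [880.0, 24.0]]
rack [253  96  14  22  99] [257.8 106.6] [826.5  11.8  48.5] [[852.0, 41.0], [867.0, 10.0], [805.0, -18.0], [790.0, 13.0]]
rack [270 105  48  17 277] [294.7 115.2] [ 800.6 -102.6   48. ] [[812.0, -25.0], [836.0, -168.0], [789.0, -175.0], [765.0, -32.0]]
rack [352 187  27  69 981] [364.8 220.9] [ 474.9 -311.9   46. ] [[378.0, -271.0], [579.0, -294.0], [573.0, -357.0], [373.0, -332.0]]
rack [158 198  16  16  70] [165
[... 1234 characters left out ...]
. ] [[791.0, -210.0], [780.0, 26.0], [939.0, 37.0], [949.0, -181.0]]
rim [288   2  57   5 158] [315.8   4. ] [-450.7  275.6   44.1] [[-437.0, 152.0], [-467.0, 153.0], [-465.0, 402.0], [-435.0, 399.0]]
rim [331 182  16  14  85] [338.5 188.4] [517.5 292.2  42.7] [[495.0, 270.0], [494.0, 318.0], [543.0, 313.0], [543.0, 267.0]]
rim [337 232  19  12  41] [347.5 235.6] [681.8 304.   44.1] [[683.0, 273.0], [662.0, 283.0], [685.0, 333.0], [705.0, 323.0]]
rim [334 247  21   8  38] [342.6 251.1] [730.9 285.4  44. ] [[734.0, 258.0], [718.0, 262.0], [727.0, 318.0], [743.0, 314.0]]
rim [297 298  34  15 242] [313.9 306.7] [890.8 195.   45.1] [[885.0, 147.0], [867.0, 239.0], [896.0, 242.0], [913.0, 152.0]]
```

View pics/keys.png

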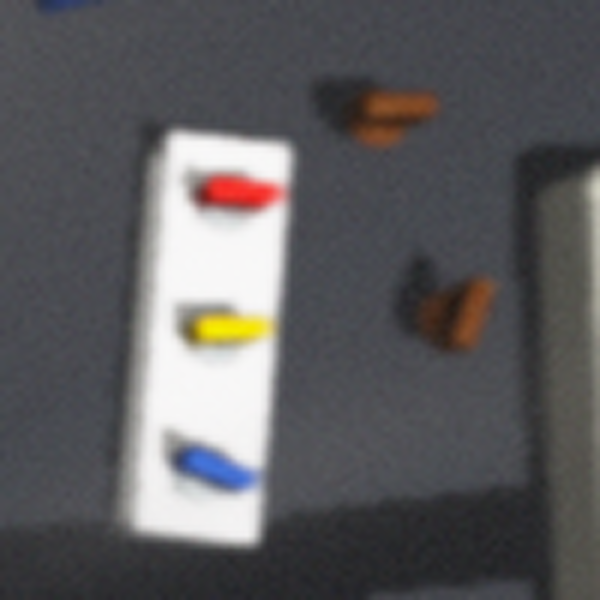

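The crop shows the red bow in the rack's end slot, the one farthest from the robot, at crop (238,192). The brown pair lie outside the rack, so red is confirmed. Next I turn the tool and check how high the obstacles on the way are.

```bash
python3 -m inch '[[0,0,-0.038,0,0,0,0],[0,0,-0.038,0,0,0,0],[0,0,-0.038,0,0,0,0],[0,0,-0.038,0,0,0,0],[0,0,-0.038,0,0,0,0],[0,0,-0.038,0,0,0,0],[0,0,-0.038,0,0,0,0],[0,0,-0.038,0,0,0,0]]'
python3 -m inch '[[0,0,-0.038,0,0,0,0],[0,0,-0.038,0,0,0,0],[0,0,0,0,0,0,0]]'
cat >> h.py <<'E'
from scipy.spatial.transform import Rotation as Ro
def rel(p,rpy):
    "shift (in full scale units, tool axes now), rotvec/pi to reach TCP p, rpy; shift2: in final axes"
    s=r.sense(); R=Ro.from_euler('xyz',s['tcp_rot']); G=Ro.from_euler('xyz',rpy); d=np.array(p)-s['eef_pos']
    print('pos',s['eef_pos'].round(1),'rpy',s['tcp_rot'].round(3),'q',s['qpos'].round(2),'F',s['contact_force'].round(1),'clk',round(s['clock'],2))
    print('units now-axes',(R.inv().apply(d)/25).round(3),'final-axes',(G.inv().apply(d)/25).round(3),'turn',((R.inv()*G).as_rotvec()/np.pi).round(4))
E
python3 - <<'E'
from h import *
P=cloud(dict(np.load("top0.npz")));q=P.reshape(-1,3)
for x in range(150,650,100): print(x,[int(np.percentile(q[(abs(q[:,0]-x)<50)&(abs(q[:,1]-y)<50)][:,2],99)) if ((abs(q[:,0]-x)<50)&(abs(q[:,1]-y)<50)).sum() else None for y in range(-650,-250,100)])
rel([543,-315,250],[np.pi,0,1.457])
E
```

```text
clock: 0.77
eef_pos: [158.7, -604.2, 252.8]
tcp_rot: [-3.141, -0.001, 1.218]
contact_force: [0.2, -0.0, -0.3]
opening: 0.999
grasp_force: 0.0
clock: 1.02
eef_pos: [158.7, -604.2, 252.8]
tcp_rot: [-3.141, -0.001, 1.456]
contact_force: [-0.4, -0.1, -0.2]
opening: 0.997
grasp_force: 0.0
150 [8, 350, 629, 645]
250 [160, 89, 82, 7]
350 [167, 166, 85, 54]
450 [141, 167, 86, 91]
550 [166, 166, 84, 91]
pos [ 158.7 -604.2  252.8] rpy [-3.141e+00 -1.000e-03  1.456e+00] q [-1.32  0.35  1.63 -0.    1.16 -1.2 ] F [-0.4 -0.1 -0.2] clk 1.02
units now-axes [13.252 13.948  0.12 ] final-axes [13.24  13.96   0.114] turn [-0.0001 -0.0003 -0.0003]
```

```bash
python3 -m inch '[[0,0,0,0.95,1,0,0],[0,0,0,0.95,1,0,0],[0,0,0,0.95,1,0,0],[0,0,0,0.95,1,0,0],[0,0,0,0.95,1,0,0],[0,0,0,0.95,1,0,0],[0,0,0,0.95,1,0,0],[0,0,0,0.95,1,0,0]]'
python3 -m inch '[[0,0,0,0.95,1,0,0.3],[0,0,0,0.95,1,0,0.3],[0,0,0,0.95,1,0,0.3],[0,0,0,0.95,1,0,0.3],[0,0,0,0.9,1,0,0.3],[0,0,0,0.9,1,0,0.3],[0,0,0,0,0,0,0.3],[0,0,0,0,0,0,0.3]]'
python3 - <<'E'
from h import *
np.set_printoptions(precision=1,suppress=True)
f=grab_frame("wrist"); save(f,"w1.png",s=1.2); np.savez("w1.npz",**f); P=cloud(f)
print(np.round(f["cam_to_world"],2).tolist(),f["vertical_fov"])
for i,s,c,m in blobs(redmask(f),100):
    rc=cv2.minAreaRect(np.argwhere(m)[:,::-1].astype(np.float32)); p=P[m]
    print(s,c,np.median(p,0),p[:,2].max(),[plane(f,*x,88).round(1)[:2].tolist() for x in cv2.boxPoints(rc)])
rel([543,-315,250],[np.pi,0,1.457])
E
```

```text
clock: 1.68
eef_pos: [381.2, -438.6, 253.2]
tcp_rot: [-3.141, -0.0, 1.446]
contact_force: [-0.4, -0.8, 0.3]
opening: 1.002
grasp_force: 0.0
clock: 2.35
eef_pos: [546.8, -317.6, 252.8]
tcp_rot: [-3.141, -0.0, 1.45]
contact_force: [-0.7, 0.2, -0.1]
opening: 0.699
grasp_force: 0.0
[[0.99, -0.11, -0.04, 555.94], [-0.12, -0.95, -0.29, -242.71], [-0.0, 0.3, -0.95, 372.69], [0.0, 0.0, 0.0, 1.0]] 60.93241303402909
[251 155  13  39 465] [257.  173.7] [ 543.4 -318.2   86.8] 372.69484166551536 [[540.3, -300.3], [550.9, -301.5], [546.7, -336.8], [535.8, -335.5]]
pos [ 545.7 -318.4  252.8] rpy [-3.1 -0.   1.4] q [-0.5  0.4  1.6 -0.   1.2 -0.4] F [-0.3 -0.1 -0.1] clk 2.4
units now-axes [ 0.1 -0.1  0.1] final-axes [ 0.1 -0.1  0.1] turn [-0. -0. -0.]
```

View pics/w1.png

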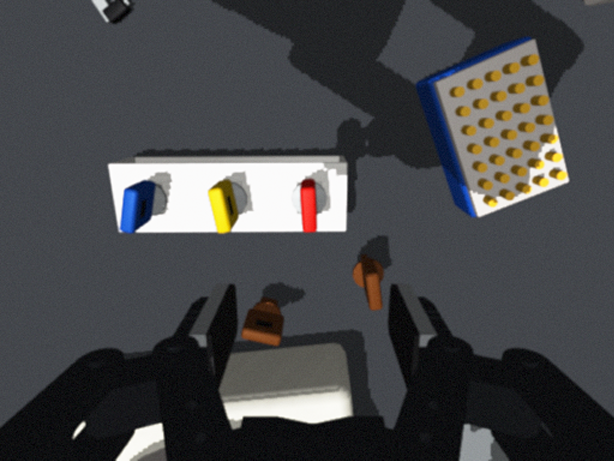

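Wrist view: the red bow is at (308,205) and aligned with the tool. Yellow (224,205), blue (137,207) and the brown pair (370,285; 265,320) are clear of the fingers. I descend and grip.

```bash
python3 -m inch '[[0,0,0,0,-0.09,0.9,0.35],[0,0,0,0,0,0.9,0.35],[0,0,0,0,0,0.9,0.35],[0,0,0,0,0,0.9,0.35],[0,0,0,0,0,0.9,0.35],[0,0,0,0,0,0.9,0.35],[0,0,0,0,0,0.9,0.35],[0,0,0,0,0,0.76,0.35]]'
python3 -m inch '[[0,0,0,0,0,0,0.35],[0,0,0,0,0,0,0.8],[0,0,0,0,0,0,0.9],[0,0,0,0,0,0,1],[0,0,0,0,0,0,1],[0,0,0,0,0,0,1],[0,0,0,0,0,0,1],[0,0,0,0,0,0,1]]' 50
python3 - <<'E'
from h import *
rel([543.5,-318,76],[np.pi,0,1.448])
E
```

```text
clock: 3.07
eef_pos: [541.8, -319.5, 75.3]
tcp_rot: [-3.14, -0.0, 1.447]
contact_force: [0.1, 0.4, 0.9]
opening: 0.654
grasp_force: 0.0
clock: 3.73
eef_pos: [544.2, -319.3, 78.5]
tcp_rot: [3.14, 0.001, 1.451]
contact_force: [-1.4, -1.0, 7.3]
opening: 0.138
grasp_force: 49.0
pos [ 544.2 -319.3   78.5] rpy [3.140e+00 1.000e-03 1.451e+00] q [-0.53  0.56  1.74 -0.    0.83 -0.41] F [-1.4 -1.   7.3] clk 3.73
units now-axes [ 0.048 -0.036  0.099] final-axes [ 0.048 -0.035  0.099] turn [0.0006 0.0004 0.0009]
```

```bash
python3 -m inch '[[0,0,0,0,0,-0.4,1],[0,0,0,0,0,-0.9,1],[0,0,0,0,0,-1,1],[0,0,0,0,0,-1,1],[0,0,0,0,0,-1,1],[0,0,0,0,0,-1,1],[0,0,0,0,0,-1,1],[0,0,0,0,0,-0.5,1]]'
python3 - <<'E'
from h import *
np.set_printoptions(precision=1,suppress=True)
for n in("top","scene"):
    f=dict(np.load(n+"0.npz")); q=hsv(f); P=cloud(f)
    m=((q[...,0]<10)|(q[...,0]>170))&(q[...,1]>70)&(P[...,2]>105)&(P[...,2]<140)&(P[...,0]>580)&(P[...,0]<690)&(P[...,1]>-90)&(P[...,1]<30)
    rc=cv2.minAreaRect(np.argwhere(m)[:,::-1].astype(np.float32)); print(n,m.sum(),rc,plane(f,*rc[0],128),[plane(f,*x,128)[:2].round(1).tolist() for x in cv2.boxPoints(rc)])
rel([630,-32,245],[np.pi,0,1.43])
E
```

```text
clock: 4.4
eef_pos: [544.6, -319.0, 251.1]
tcp_rot: [3.137, 0.002, 1.451]
contact_force: [-0.5, 0.3, -0.4]
opening: 0.135
grasp_force: 48.8
top 127 ((279.3769226074219, 170.48464965820312), (20.217660903930664, 19.969593048095703), 7.125016689300537) [609.1 -49.7 128. ] [[583.5, -17.5], [641.5, -24.4], [634.7, -82.1], [576.9, -74.8]]
scene 132 ((226.25387573242188, 199.96923828125), (21.582042694091797, 17.985036849975586), 7.125016689300537) [613.4 -47.1 128. ] [[638.5, -78.9], [578.9, -77.1], [587.7, -14.6], [646.7, -18.0]]
pos [ 544.6 -319.   251.1] rpy [3.1 0.  1.5] q [-0.5  0.4  1.6  0.   1.1 -0.4] F [-0.5  0.3 -0.4] clk 4.4
units now-axes [11.8  2.   0.2] final-axes [11.8  1.8  0.2] turn [0. 0. 0.]
```

```bash
python3 -m inch '[[0,0,0,0.5,0.05,0,1],[0,0,0,0.9,0.1,0,1],[0,0,0,1,0.1,0,1],[0,0,0,1,0.1,0,1],[0,0,0,1,0.1,0,1],[0,0,0,1,0.1,0,1],[0,0,0,1,0.1,0,1],[0,0,0,1,0.1,0,1]]'
python3 -m inch '[[0,0,0,1,0.2,0,1],[0,0,0,1,0.2,0,1],[0,0,0,0.9,0.2,0,1],[0,0,0,0.5,0.05,0,1],[0,0,0,0.28,0,0,1],[0,0,0,0,0,0,1],[0,0,0,0,0,0,1]]'
python3 - <<'E'
from h import *
np.set_printoptions(precision=1,suppress=True)
f=grab_frame("wrist"); save(f,"w2.png",s=1.5); np.savez("w2.npz",**f); P=cloud(f)
for i,s,c,m in blobs(redmask(f,100),60):
    rc=cv2.minAreaRect(np.argwhere(m)[:,::-1].astype(np.float32)); p=P[m]
    print(s,c,np.median(p,0),[plane(f,*x,128).round(1)[:2].tolist() for x in cv2.boxPoints(rc)],plane(f,*rc[0],128))
rel([611,-48,245],[np.pi,0,1.449])
E
```

```text
clock: 5.07
eef_pos: [583.6, -134.9, 245.3]
tcp_rot: [-3.139, -0.001, 1.451]
contact_force: [1.2, -0.3, -0.1]
opening: 0.134
grasp_force: 48.8
clock: 5.65
eef_pos: [611.0, -48.0, 246.3]
tcp_rot: [-3.141, 0.0, 1.451]
contact_force: [-0.3, -0.3, -0.6]
opening: 0.137
grasp_force: 48.8
[ 221  151   79   74 1675] [258.5 180.3] [610.6 -37.9 123.2] [[575.5, -72.7], [585.4, -15.3], [642.6, -23.1], [636.7, -81.1]] [610.2 -47.  128. ]
[ 246  244   29   78 2055] [260.3 282.2] [611.1 -46.4 254.7] [[593.7, -93.4], [616.1, -96.1], [608.2, -170.5], [583.8, -167.6]] [ 600.6 -130.4  128. ]
pos [611.  -48.5 246.5] rpy [-3.1  0.   1.4] q [-0.1  0.3  1.7 -0.   1.1  0. ] F [ 0.6  0.8 -0.7] clk 5.7
units now-axes [ 0.  -0.   0.1] final-axes [ 0.  -0.   0.1] turn [-0.  0.  0.]
```

View pics/w2.png

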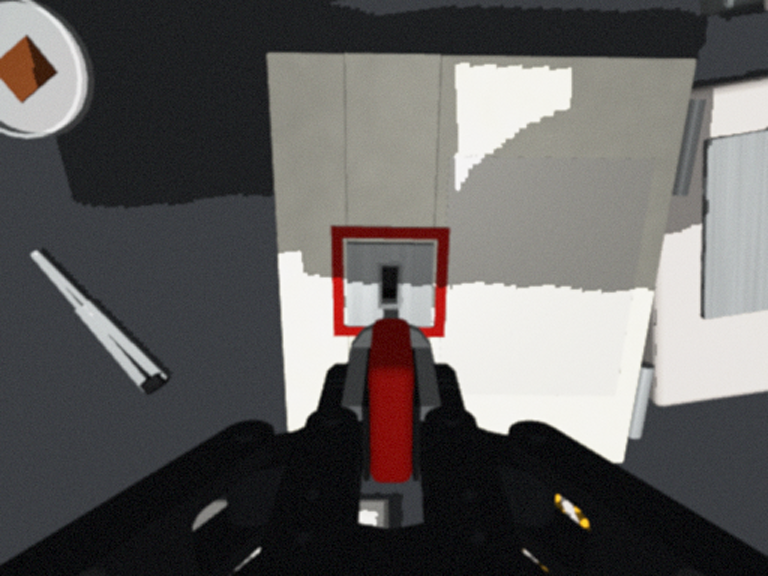

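Wrist view: the lock frame is centred at (390,282) with the black slot at (389,284). The held red bow (390,400) lines up with it, and the bit end is just below the slot in the picture. Next I measure the slot and the key in the hand.

Run:
```python
from h import *
np.set_printoptions(precision=1,suppress=True)
f=dict(np.load("w2.npz")); P=cloud(f); g=f["pixels"].max(2)
m=np.zeros_like(g); m[170:210,245:275]=1
sl=(g<45)&(m>0)
for i,s,c,mm in blobs(sl,20):
    rc=cv2.minAreaRect(np.argwhere(mm)[:,::-1].astype(np.float32)); print('slot',s,c,plane(f,*c,128),[plane(f,*x,128).round(1)[:2].tolist() for x in cv2.boxPoints(rc)])
b=[b for b in blobs(redmask(f,100),60) if b[2][1]>240][0][3]
p=P[b]; k=abs(p[:,2]-np.median(p[p[:,2]>250,2]))<2.5
t=p[k]; print('bow top z',np.median(t[:,2]),'n',k.sum(),'y',np.percentile(t[:,1],[1,50,99]),'x',np.percentile(t[:,0],[1,50,99]))
bt=np.argwhere(b)[k]; mm=np.zeros_like(g); mm[bt[:,0],bt[:,1]]=1
rc=cv2.minAreaRect(bt[:,::-1].astype(np.float32)); h=np.median(t[:,2]); print(rc,plane(f,*rc[0],h),[plane(f,*x,h).round(1)[:2].tolist() for x in cv2.boxPoints(rc)])
for v in range(180,215,2): print(v,g[v,245:275:1].tolist()) if v in(184,188,192,200,206,210) else 0
print(f["cam_to_world"][:3,3])
```

```text
slot [255 178  10  22 205] [259.3 188. ] [610.  -47.6 128. ] [[607.7, -39.3], [614.5, -40.1], [612.6, -56.9], [605.7, -56.0]]
bow top z 254.68819271913117 n 2047 y [-64.7 -46.4 -31. ] x [604.8 611.1 617.4]
((260.0, 282.5), (77.0, 28.0), 90.0) [611.  -46.7 254.7] [[607.7, -29.4], [618.2, -30.6], [614.5, -65.4], [603.1, -64.1]]
184 [115, 110, 110, 108, 105, 101, 101, 87, 77, 58, 28, 15, 19, 20, 27, 19, 18, 24, 15, 29, 61, 81, 88, 102, 110, 110, 112, 114, 107, 106]
188 [108, 103, 120, 131, 134, 130, 121, 106, 103, 80, 36, 19, 23, 23, 17, 21, 17, 16, 20, 43, 70, 95, 94, 108, 126, 131, 132, 133, 120, 108]
192 [221, 224, 218, 219, 217, 213, 197, 147, 115, 76, 29, 8, 12, 5, 13, 12, 19, 16, 20, 62, 121, 160, 178, 206, 212, 209, 216, 216, 208, 209]
200 [221, 215, 217, 214, 209, 211, 195, 156, 117, 95, 63, 53, 54, 54, 56, 54, 53, 50, 56, 92, 144, 160, 169, 181, 203, 213, 210, 209, 208, 205]
206 [216, 216, 214, 213, 205, 203, 204, 197, 195, 184, 136, 94, 88, 86, 88, 91, 87, 88, 90, 92, 132, 183, 199, 205, 206, 207, 206, 209, 208, 200]
210 [215, 213, 215, 209, 208, 205, 207, 209, 207, 191, 144, 79, 57, 56, 58, 53, 54, 57, 54, 65, 108, 174, 204, 203, 206, 205, 209, 204, 202, 198]
[620.1  27.  366.1]
```

```bash
python3 -m inch '[[0,0,0,-0.056,-0.033,0.5,1],[0,0,0,0,0,0.7,1],[0,0,0,0,0,0.6,1],[0,0,0,0,0,0.3,1],[0,0,0,0,0,0,1]]'
python3 -m inch '[[0,0,0,0,0,0.12,1],[0,0,0,0,0,0.12,1],[0,0,0,0,0,0.12,1],[0,0,0,0,0,0,1]]'
python3 -m inch '[[0,0,0,0,0,0.12,1],[0,0,0,0,0,0.12,1],[0,0,0,0,0,0,1]]'
python3 - <<'E'
from h import *
s=r.sense();print(s['contact_force'],s['wrist_torque'],s['eef_pos'])
E
```

```text
clock: 6.12
eef_pos: [608.9, -49.9, 191.8]
tcp_rot: [-3.138, 0.0, 1.45]
contact_force: [0.0, -0.3, -0.7]
opening: 0.133
grasp_force: 48.8
clock: 6.45
eef_pos: [610.5, -49.1, 185.2]
tcp_rot: [3.141, 0.0, 1.451]
contact_force: [-0.6, -0.2, -0.3]
opening: 0.132
grasp_force: 48.8
clock: 6.7
eef_pos: [610.2, -49.0, 178.8]
tcp_rot: [-3.141, 0.0, 1.451]
contact_force: [-0.9, -0.2, -0.9]
opening: 0.127
grasp_force: 48.8
[-0.94953484 -0.19906993 -0.85225026] [-0.02929628  0.01183943 -0.0432418 ] [610.24815048 -48.97894369 178.76962284]
```

```bash
python3 -m inch '[[0,0,0,0,0,0.12,1],[0,0,0,0,0,0.12,1],[0,0,0,0,0,0.12,1],[0,0,0,0,0,0.08,1],[0,0,0,0,0,0,1]]'
python3 -m inch '[[0,0,0,0,0,0.08,1],[0,0,0,0,0,0.06,1],[0,0,0,0,0,0,1]]'
python3 -m inch '[[0,0,0,0,0,0.06,1],[0,0,0,0,0,0.04,1],[0,0,0,0,0,0,1],[0,0,0,0,0,0,1]]'
```

```text
clock: 7.12
eef_pos: [610.2, -49.0, 167.6]
tcp_rot: [-3.141, 0.0, 1.451]
contact_force: [-0.0, -0.0, -0.6]
opening: 0.137
grasp_force: 48.8
clock: 7.37
eef_pos: [610.4, -49.1, 164.5]
tcp_rot: [-3.141, 0.0, 1.451]
contact_force: [0.3, 0.4, -0.4]
opening: 0.133
grasp_force: 48.8
clock: 7.7
eef_pos: [610.5, -49.1, 162.2]
tcp_rot: [-3.142, 0.0, 1.451]
contact_force: [-0.7, -0.5, 0.2]
opening: 0.133
grasp_force: 48.8
```

```bash
python3 -m inch '[[0,0,0,0,0,0.04,1],[0,0,0,0,0,0,1],[0,0,0,0,0,0,1]]'
python3 -m inch '[[0,0,0,0,0,0.04,1],[0,0,0,0,0,0,1],[0,0,0,0,0,0,1]]'
```

```text
clock: 7.95
eef_pos: [610.7, -49.1, 161.5]
tcp_rot: [3.141, -0.0, 1.451]
contact_force: [0.1, -0.1, 1.8]
opening: 0.133
grasp_force: 49.0
clock: 8.2
eef_pos: [610.7, -49.1, 161.4]
tcp_rot: [3.141, -0.0, 1.451]
contact_force: [-3.3, -0.2, 9.5]
opening: 0.136
grasp_force: 50.3
```

```bash
python3 -m inch '[[0,0,0.03,0,-0.006,0,1],[0,0,0.03,0,-0.006,0,1],[0,0,0.03,0,-0.006,0,1],[0,0,0.03,0,-0.006,0,1],[0,0,0.03,0,-0.006,0,1],[0,0,0,0,0,0,1]]' 60
python3 - <<'E'
from h import *
s=r.sense();print(s['contact_force'],s['wrist_torque'],s['eef_pos'],s['tcp_rot'])
E
```

```text
clock: 8.7
eef_pos: [610.4, -48.7, 161.4]
tcp_rot: [3.14, -0.001, 0.974]
contact_force: [-0.8, 0.9, 8.7]
opening: 0.135
grasp_force: 59.1
[-0.78937667  0.87924397  8.65286432] [ 0.22836716  0.33140032 -0.06160841] [610.35541649 -48.69297745 161.43109285] [ 3.14045735e+00 -9.51030774e-04  9.73514178e-01]
```

Turning smoothly; I continue to the stop (1.5 rad in all, so yaw about −0.06).

```bash
python3 -m inch '[[0,0,0.03,0,-0.006,0,1],[0,0,0.03,0,-0.006,0,1],[0,0,0.03,0,-0.006,0,1],[0,0,0.03,0,-0.006,0,1],[0,0,0.03,0,-0.006,0,1],[0,0,0.03,0,-0.006,0,1],[0,0,0.03,0,-0.006,0,1],[0,0,0.03,0,-0.006,0,1]]'
python3 -m inch '[[0,0,0.03,0,-0.006,0,1],[0,0,0.03,0,-0.006,0,1],[0,0,0.03,0,-0.006,0,1],[0,0,0,0,0,0,1],[0,0,0,0,0,0,1]]'
python3 - <<'E'
from h import *
s=r.sense();print(s['contact_force'],s['wrist_torque'],s['eef_pos'],s['tcp_rot'],s['qpos'])
E
```

```text
clock: 9.37
eef_pos: [610.5, -48.8, 161.5]
tcp_rot: [3.139, -0.003, 0.221]
contact_force: [1.8, -4.6, 5.1]
opening: 0.133
grasp_force: 58.7
clock: 9.78
eef_pos: [610.6, -48.9, 161.5]
tcp_rot: [3.139, -0.004, -0.058]
contact_force: [1.5, -6.3, 6.1]
opening: 0.131
grasp_force: 58.8
[ 1.48954206 -6.27736651  6.14187358] [-1.24384071 -0.27200495  0.005733  ] [610.59577123 -48.87710461 161.54642214] [ 3.13943156 -0.00383573 -0.05750762] [-0.08124322  0.43028563  1.74234598 -0.0025173   0.96507659  1.54849408]
```

```bash
for k in 1; do python3 -m inch '[[0,0,0.02,0,0,0,1],[0,0,0.015,0,0,0,1],[0,0,0,0,0,0,1]]'; done
python3 - <<'E'
from h import *
s=r.sense();print(s['contact_force'],s['wrist_torque'],s['tcp_rot'])
E
```

```text
clock: 10.03
eef_pos: [610.6, -49.0, 161.5]
tcp_rot: [3.14, -0.004, -0.17]
contact_force: [2.4, -7.0, 6.3]
opening: 0.13
grasp_force: 58.7
[ 2.35566929 -7.01483077  6.31818074] [-1.35425669 -0.26441874  0.02263619] [ 3.13969463 -0.00400554 -0.16975465]
```

Run:
```python
from h import *
f=grab_frame("wrist"); save(f,"w3.png",(130,120,390,320),3)
for i,s,c,m in blobs(redmask(f,100),60):
    rc=cv2.minAreaRect(np.argwhere(m)[:,::-1].astype(np.float32)); print(s,c,np.median(cloud(f)[m],0).round(1),rc[2],[plane(f,*x,171).round(1)[:2].tolist() for x in cv2.boxPoints(rc)])
```

```text
[306 219  12  60 544] [312.07720588 246.84926471] [599.7 -75.7 123.3] 90.0 [[636.4, -70.9], [635.7, -74.9], [611.1, -72.0], [611.8, -67.8]]
[ 247  245   28   76 1929] [260.33540695 282.5775013 ] [612.3 -49.8 170.1] 90.0 [[629.6, -47.7], [627.9, -57.7], [594.6, -52.4], [596.4, -41.6]]
```

View pics/w3.png

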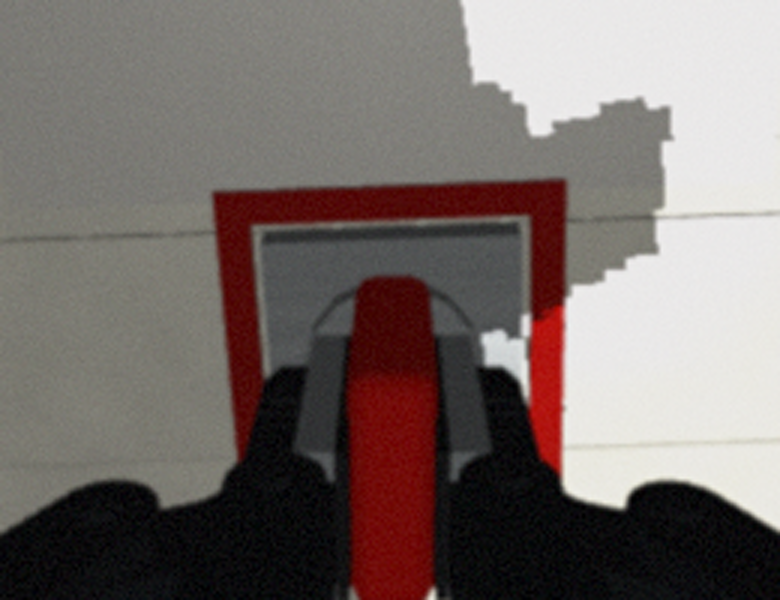

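Wrist view: the bow (390,440 in the crop) now lies across the lock, the collar sits on the plate, and the key has turned about 92°. I check for the stop, let go and rise, and measure the lid's front edge from the earlier wrist image.

```bash
python3 -m inch '[[0,0,0.015,0,0,0,1],[0,0,0,0,0,0,1]]'
python3 -c "
from h import *
s=r.sense();print(s['contact_force'],s['wrist_torque'],s['tcp_rot'])"
python3 -m inch '[[0,0,0,0,0,0,0.6],[0,0,0,0,0,0,0.6],[0,0,0,0,0,0,0.6],[0,0,0,0,0,0,0.6],[0,0,0,0,0,0,0.6]]'
python3 -m inch '[[0,0,0,0,0,-0.4,0.6],[0,0,0,0,0,-0.8,0.6],[0,0,0,0,0,-1,0.6],[0,0,0,0,0,-1,0.6],[0,0,0,0,0,-0.8,1],[0,0,0,0,0,0,1]]'
python3 - <<'E'
from h import *
np.set_printoptions(precision=1,suppress=True)
f=dict(np.load("w2.npz")); g=cv2.GaussianBlur(f["pixels"],(3,3),0).mean(2); pts=[]
for v in range(60,280,20):
    row=g[v,165:215]; u=165+np.argmax(np.diff(row)); pts.append(plane(f,u+.5,v,122)[:2])
print(np.array(pts).tolist())
pts=np.array(pts); k=np.polyfit(pts[:,1],pts[:,0],1); print(k, 'front edge x at y=-48:',np.polyval(k,-48))
f=grab_frame("wrist")
for i,s,c,m in blobs(redmask(f,100),60):
    rc=cv2.minAreaRect(np.argwhere(m)[:,::-1].astype(np.float32)); print(s,np.median(cloud(f)[m],0).round(1),[plane(f,*x,166).round(1)[:2].tolist() for x in cv2.boxPoints(rc)])
rel([500,0,250],[np.pi,0,-.122])
E
```

```text
clock: 10.25
eef_pos: [610.5, -49.0, 161.5]
tcp_rot: [3.14, -0.004, -0.216]
contact_force: [0.7, -7.1, 5.5]
opening: 0.13
grasp_force: 58.8
[ 0.70356186 -7.12815795  5.53683664] [-1.36223262 -0.2381304   0.10536835] [ 3.13972893 -0.00400296 -0.21625079]
clock: 10.67
eef_pos: [608.8, -47.3, 160.0]
tcp_rot: [-3.141, 0.001, -0.214]
contact_force: [0.8, 0.1, -0.9]
opening: 0.4
grasp_force: 0.0
clock: 11.17
eef_pos: [611.2, -47.5, 265.7]
tcp_rot: [-3.141, -0.007, -0.214]
contact_force: [0.3, 0.0, -0.1]
opening: 0.129
grasp_force: 0.0
[[564.9076140193088, 50.42136694504762], [563.0503999656237, 37.25561387738472], [561.8467069162695, 23.53971333246598], [559.8679354203722, 9.419247181418225], [557.8168584975894, -5.217188769574928], [555.6894392714082, -20.398401574925355], [553.4813346567935, -36.15538338575392], [551.1878657654963, -52.52152263689534], [548.8039848113592, -69.53284020985052], [546.3242380229932, -87.22825408704199], [543.7427239903326, -105.6498765898009]]
[  0.1 558.3] front edge x at y=-48: 551.7803480116801
[ 224  145   76   77 2216] [615.3 -51.4 123.7] [[649.9, -30.9], [643.8, -79.9], [589.4, -74.8], [595.6, -22.3]]
pos [610.4 -47.5 263.4] rpy [-3.1 -0.  -0.2] q [-0.1  0.3  1.6  0.   1.2  1.7] F [ 0.2 -0.8  0.1] clk 11.22
units now-axes [-4.7 -0.9  0.5] final-axes [-4.6 -1.3  0.5] turn [-0. -0. -0.]
```

```bash
python3 -m inch '[[0,0,-0.025,0,0,0,1],[0,0,0,-0.89,-0.24,0,1],[0,0,0,-0.89,-0.24,0,1],[0,0,0,-0.89,-0.24,0,1],[0,0,0,-0.89,-0.24,0,1],[0,0,0,-0.89,-0.24,0,1],[0,0,0,-0.89,-0.24,0,1],[0,0,0,0,0,0,1]]'
python3 -m inch '[[0,0.039,0,0,0,0,1],[0,0.039,0,0,0,0,1],[0,0.039,0,0,0,0,1],[0,0.039,0,0,0,0,1],[0,0.039,0,0,0,0,1],[0,0,0,0,0,0,1]]'
python3 - <<'E'
from h import *
G=Ro.from_euler('xyz',[np.pi,0,-.135])*Ro.from_rotvec([0,.611,0])
rel([483.5,6,112],G.as_euler('xyz'))
f=grab_frame("wrist")
for i,s,c,m in blobs(redmask(f,100),60): print(s,np.median(cloud(f)[m],0).round(1),cloud(f)[m][:,2].max())
save(f,"w4.png",s=1)
E
```

```text
clock: 11.88
eef_pos: [477.4, 7.3, 259.2]
tcp_rot: [3.141, 0.004, -0.135]
contact_force: [-0.7, -0.5, -0.0]
opening: -0.001
grasp_force: 0.0
clock: 12.38
eef_pos: [477.3, 6.0, 257.0]
tcp_rot: [3.14, -0.61, -0.135]
contact_force: [-1.7, -0.0, -0.8]
opening: -0.0
grasp_force: 0.0
pos [477.3   6.  257. ] rpy [ 3.14  -0.61  -0.135] q [ 0.1  -0.12  2.32 -0.38  0.37  2.12] F [-1.7 -0.  -0.8] clk 12.38
units now-axes [-3.126 -0.041  4.893] final-axes [-3.128 -0.033  4.891] turn [0.0005 0.0002 0.0001]
[ 268   83   66   75 1917] [602.  -48.  123.8] 398.7987539352883
```

View pics/w4.png

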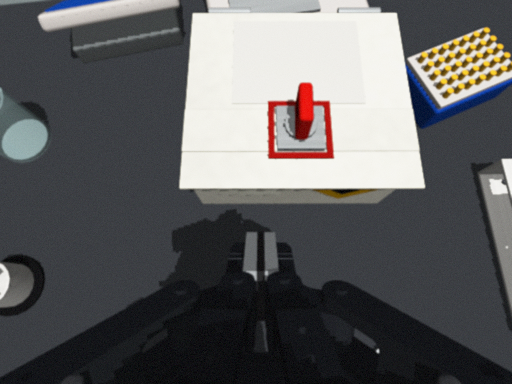

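Wrist view: the key (304,110) stands in the lock, turned and seated, and the lid's front edge is at row 187. I'll lift at the lip to the right of the key (y ≈ −85), where the arm points straight at the hinge.

```bash
python3 -m inch '[[0,-0.028,0,0,0,0,1],[0,0,0,-0.387,0.54,0.885,1],[0,0,0,-0.387,0.54,0.885,1],[0,0,0,-0.387,0.54,0.885,1],[0,0,0,-0.387,0.54,0.885,1],[0,0,0,-0.387,0.54,0.885,1],[0,0,0,-0.387,0.54,0.885,1],[0,0,0,0,0,0,1]]'
python3 - <<'E'
from h import *
G=Ro.from_euler('xyz',[np.pi,0,-.135])*Ro.from_rotvec([0,.524,0])
p=np.array([546.7,-85,113])-14.5*np.array([.991,-.135,0])
rel(p,G.as_euler('xyz'))
E
```

```text
clock: 13.1
eef_pos: [487.3, -66.8, 128.1]
tcp_rot: [-3.135, -0.515, -0.137]
contact_force: [-0.7, 0.3, 1.1]
opening: -0.0
grasp_force: 0.0
pos [487.3 -66.8 128.1] rpy [-3.135 -0.515 -0.137] q [-0.15  0.19  2.36  0.15  0.07  1.42] F [-0.7  0.3  1.1] clk 13.1
units now-axes [1.332 0.408 1.447] final-axes [1.318 0.403 1.461] turn [-0.0016  0.0029 -0.0006]
```

```bash
python3 -m inch '[[0,-0.026,0,0,0,0,1],[0,0,0,0.3,0.2,0.4,1],[0,0,0,0,0.2,0.4,1],[0,0,0,0,0,0,1]]'
cat > lip.py <<'E'
from h import *
import sys
a,s,z,ty=map(float,sys.argv[1:5]); b=np.array([.991,-.135,0]); y=np.array([.135,.991,0])
G=Ro.from_euler('xyz',[np.pi,0,-.135])*Ro.from_rotvec([0,a,0])
rel(np.array([546.7,-85,0])+s*b+ty*y+[0,0,z],G.as_euler('xyz'))
p=r.sense()['eef_pos']-[546.7,-85,0]; print('s',p@b,'t',p@y,'z',p[2])
E
python3 lip.py .436 -45 113 0;python3 lip.py .436 -14.2 115 0
```

```text
clock: 13.43
eef_pos: [503.0, -78.1, 116.1]
tcp_rot: [-3.136, -0.439, -0.136]
contact_force: [-0.6, 0.2, 0.4]
opening: 0.003
grasp_force: 0.0
pos [503.  -78.1 116.1] rpy [-3.136 -0.439 -0.136] q [-0.17  0.25  2.29  0.12  0.17  1.43] F [-0.6  0.2  0.4] clk 13.43
units now-axes [-0.081  0.039  0.097] final-axes [-0.081  0.039  0.098] turn [-0.0016 -0.0011 -0.0002]
s -44.20949974661924 t 0.9666158635843435 z 116.07043701542264
pos [503.  -78.1 116.1] rpy [-3.136 -0.439 -0.136] q [-0.17  0.25  2.29  0.12  0.17  1.43] F [-0.6  0.2  0.4] clk 13.43
units now-axes [1.068 0.041 0.549] final-axes [1.07  0.039 0.546] turn [-0.0016 -0.0011 -0.0002]
s -44.20949974661924 t 0.9666158635843435 z 116.07043701542264
```

```bash
python3 -m inch '[[0,0,0,0.35,0.02,0.18,1],[0,0,0,0.36,0.02,0.18,1],[0,0,0,0.36,0,0.18,1],[0,0,0,0,0,0,1]]' 
python3 lip.py .436 -10 119 0
```

```text
clock: 13.77
eef_pos: [533.3, -82.7, 116.2]
tcp_rot: [-3.137, -0.443, -0.135]
contact_force: [-0.4, -0.1, 0.0]
opening: -0.001
grasp_force: 0.0
pos [533.3 -82.7 116.2] rpy [-3.137 -0.443 -0.135] q [-0.17  0.28  2.23  0.1   0.19  1.44] F [-0.4 -0.1  0. ] clk 13.77
units now-axes [ 0.179  0.018 -0.041] final-axes [ 0.179  0.018 -0.042] turn [-0.0015 -0.0023  0.    ]
s -13.61095564672274 t 0.45102305917043395 z 116.16127635480765
```

```bash
python3 -m inch '[[0,0,0,0.15,0,-0.1,1],[0,0,0,0.1,0,-0.15,1],[0,0,0,0.1,0,-0.15,1],[0,0,0,0,0,0,1]]' 
python3 lip.py .436 -10 119 0 | grep -v units
python3 -m inch '[[0,0,0,0.1,0,-0.2,1],[0,0,0,0.1,0,-0.2,1],[0,0,0,0.1,0,-0.2,1],[0,0,0,0,0,0,1]]' 
python3 lip.py .436 -10 119 0 | grep -v units
```

```text
clock: 14.1
eef_pos: [531.6, -82.5, 127.3]
tcp_rot: [-3.136, -0.436, -0.135]
contact_force: [-6.1, 1.0, -1.4]
opening: -0.002
grasp_force: 2.9
pos [531.6 -82.5 127.3] rpy [-3.136 -0.436 -0.135] q [-0.17  0.26  2.22  0.08  0.23  1.46] F [-6.1  1.  -1.4] clk 14.1
s -15.295359372403649 t 0.4512050287939964 z 127.3184593317101
clock: 14.43
eef_pos: [532.1, -82.7, 144.5]
tcp_rot: [-3.136, -0.437, -0.135]
contact_force: [-9.5, 2.1, 0.1]
opening: -0.001
grasp_force: 4.1
pos [532.1 -82.7 144.5] rpy [-3.136 -0.437 -0.135] q [-0.17  0.22  2.21  0.07  0.27  1.47] F [-9.5  2.1  0.1] clk 14.43
s -14.743590477092201 t 0.3544809098085859 z 144.5282814708276
```

```bash
cat > lid.py <<'E'
from h import *
f=grab_frame("scene"); P=cloud(f).reshape(-1,3); q=hsv(f).reshape(-1,3)
b=np.array([.991,-.135,0]); y=np.array([.135,.991,0]); d=P-[546.7,-85,0]; s=d@b; t=d@y
k=(t>-60)&(t<150)&(s>-20)&(s<330)&(P[:,2]>100)&(q[:,1]<60)&(q[:,2]>90)
for a in range(-20,330,20):
    j=k&(s>=a)&(s<a+20)
    if j.sum()>15: print(a+10,j.sum(),np.percentile(P[j,2],[10,50,90]).round(0))
E
python3 lid.py
```

```text
-10 24 [136. 145. 155.]
10 409 [137. 139. 142.]
30 378 [135. 138. 140.]
50 389 [133. 136. 142.]
70 449 [132. 135. 141.]
90 434 [130. 133. 135.]
110 496 [128. 131. 133.]
130 519 [126. 129. 132.]
150 520 [124. 127. 129.]
170 531 [123. 125. 128.]
190 644 [110. 123. 125.]
210 100 [117. 122. 125.]
```

The lid has risen about 18 mm at the lip and stays on the finger. I follow the arc.

```bash
python3 -m inch '[[0,0,0,0.23,0,-0.29,1],[0,0,0,0.23,0,-0.29,1],[0,0,0,0.23,0,-0.29,1],[0,0,0,0.23,0,-0.29,1],[0,0,0,0.28,0,-0.25,1],[0,0,0,0.28,0,-0.25,1],[0,0,0,0.28,0,-0.25,1],[0,0,0,0.28,0,-0.25,1]]' 
python3 lip.py .436 9 216 0; python3 lid.py | awk 'NR%2==1'
```

```text
clock: 15.15
eef_pos: [551.2, -85.3, 212.5]
tcp_rot: [-3.136, -0.428, -0.135]
contact_force: [-22.2, 5.1, 3.9]
opening: -0.003
grasp_force: 9.1
pos [551.2 -85.3 212.5] rpy [-3.136 -0.428 -0.135] q [-0.17  0.13  2.11  0.04  0.47  1.51] F [-22.2   5.1   3.9] clk 15.15
units now-axes [ 0.221  0.012 -0.051] final-axes [ 0.221  0.012 -0.05 ] turn [-0.0017  0.0026 -0.    ]
s 4.515971849853319 t 0.3103245582334247 z 212.5433883041679
10 27 [204. 207. 224.]
50 511 [189. 194. 198.]
90 540 [170. 175. 181.]
130 631 [151. 155. 160.]
170 639 [132. 136. 141.]
210 97 [118. 122. 125.]
```

```bash
python3 -m inch '[[0,0,0,0.32,0,-0.2,1],[0,0,0,0.32,0,-0.2,1],[0,0,0,0.32,0,-0.17,1],[0,0,0,0.32,0,-0.17,1],[0,0,0,0.36,0,-0.09,1],[0,0,0,0.36,0,-0.09,1],[0,0,0,0.36,0,-0.09,1],[0,0,0,0.36,0,-0.09,1]]' 
python3 lip.py .436 60 268 0
python3 -m inch '[[0,0,0,0.37,0,-0.02,1],[0,0,0,0.37,0,-0.02,1],[0,0,0,0.37,0,-0.02,1],[0,0,0,0.37,0,-0.02,1],[0,0,0,0.37,0,0.14,1],[0,0,0,0.37,0,0.14,1],[0,0,0,0.37,0,0.14,1],[0,0,0,0.37,0,0.14,1]]' 
python3 lip.py .436 130 288 0
python3 lid.py | awk 'NR%2==1'
```

```text
clock: 15.87
eef_pos: [605.5, -93.2, 269.7]
tcp_rot: [-3.137, -0.439, -0.135]
contact_force: [-8.1, 1.0, 1.3]
opening: -0.002
grasp_force: 3.2
pos [605.5 -93.2 269.7] rpy [-3.137 -0.439 -0.135] q [-0.16  0.14  1.96  0.03  0.61  1.52] F [-8.1  1.   1.3] clk 15.87
units now-axes [-0.004 -0.009  0.073] final-axes [-0.004 -0.009  0.073] turn [-0.0015 -0.0009 -0.0001]
s 59.34377565193841 t -0.23741361755301227 z 269.701024859161
clock: 16.53
eef_pos: [677.8, -103.1, 290.8]
tcp_rot: [-3.137, -0.441, -0.135]
contact_force: [-5.5, 0.5, 1.8]
opening: 0.001
grasp_force: 2.4
pos [ 677.8 -103.1  290.8] rpy [-3.137 -0.441 -0.135] q [-0.16  0.23  1.79  0.02  0.68  1.53] F [-5.5  0.5  1.8] clk 16.53
units now-axes [-0.131 -0.008  0.064] final-axes [-0.13  -0.009  0.064] turn [-0.0015 -0.0015 -0.0001]
s 132.31932131026383 t -0.21365208794474677 z 290.8295077672811
-10 466 [623. 625. 638.]
30 1729 [549. 598. 615.]
70 652 [475. 500. 523.]
150 1355 [263. 288. 307.]
190 1458 [126. 156. 183.]
```

```bash
python3 -m inch '[[0,0,0,0.33,0,0.155,1],[0,0,0,0.33,0,0.155,1],[0,0,0,0.33,0,0.155,1],[0,0,0,0.33,0,0.155,1],[0,0,0,0.33,0,0.155,1],[0,0,0,0.33,0,0.155,1],[0,0,0,0.33,0,0.155,1],[0,0,0,0.33,0,0.155,1]]' 
python3 lip.py .436 206 288 0
python3 -m inch '[[0,0,0,-0.4,0,-0.4,1],[0,0,0,-0.8,0,-0.6,1],[0,0,0,-0.9,0,-0.42,1],[0,0,0,-0.9,0,-0.42,1],[0,-0.03,0,-0.9,0,-0.42,1],[0,-0.036,0,-0.8,0,-0.3,1],[0,-0.036,0,-0.6,0,-0.2,1],[0,-0.035,0,0,0,0,0.2]]'
python3 - <<'E'
from h import *
f=grab_frame("top"); save(f,"t5.png",(140,40,400,240),3); np.savez("top5.npz",**f)
f=grab_frame("wrist"); save(f,"w5.png",s=1); np.savez("w5.npz",**f)
s=r.sense();print(s['eef_pos'],s['tcp_rot'],s['qpos'])
E
```

```text
clock: 17.25
eef_pos: [750.4, -112.7, 289.0]
tcp_rot: [-3.137, -0.439, -0.135]
contact_force: [-4.8, 0.7, -1.7]
opening: -0.004
grasp_force: 1.6
pos [ 750.4 -112.7  289. ] rpy [-3.137 -0.439 -0.135] q [-0.16  0.34  1.63  0.02  0.73  1.54] F [-4.8  0.7 -1.7] clk 17.25
units now-axes [0.    0.001 0.046] final-axes [0.    0.001 0.046] turn [-0.0015 -0.0009 -0.0001]
s 205.5708179694502 t 0.02243413085740577 z 289.0433652682554
clock: 17.92
eef_pos: [599.4, -92.6, 303.2]
tcp_rot: [-3.137, -0.006, -0.133]
contact_force: [2.0, 0.3, -0.4]
opening: 0.128
grasp_force: 0.0
[603.49631765 -93.0682148  301.25657834] [-3.13716096 -0.00903173 -0.13304253] [-0.15791089  0.28531809  1.61921407  0.00494221  1.22814561  1.54426819]
```

View pics/t5.png

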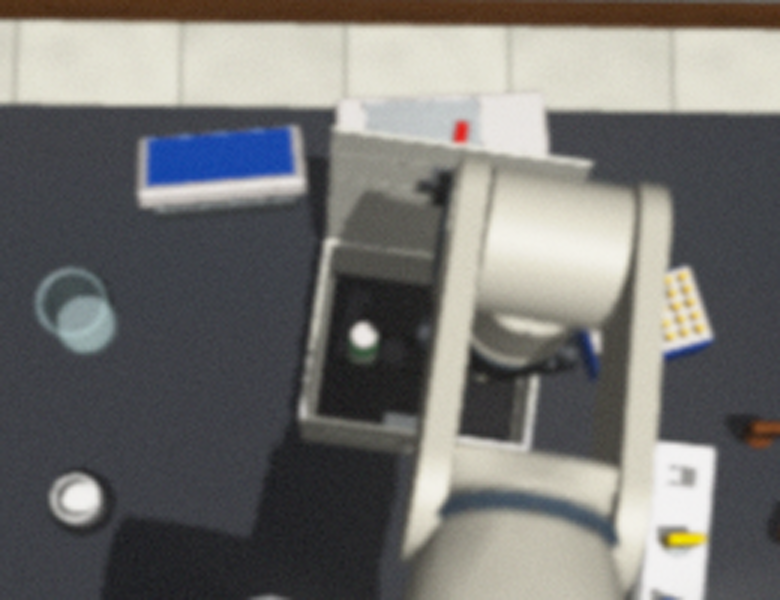

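View pics/w5.png

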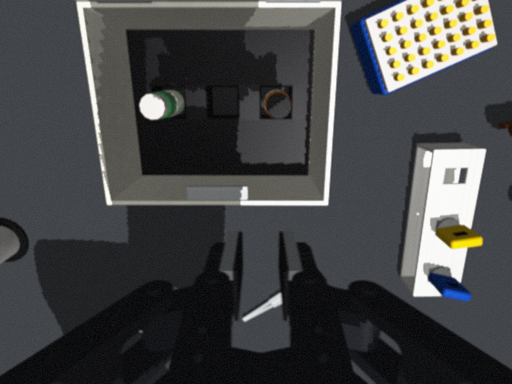

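Top view: the lid stands behind the box, past upright, with the key (460,130) still in its lock. Wrist view: the green vial with white cap (160,105) is in the left well. The amber vial, black cap with an amber ring, is at (277,103) in the right well, so that is the one meant. I measure it while turning the tool.

```bash
python3 -m inch '[[0,0,-0.039,0,0,-0.2,0.2],[0,0,-0.039,0,0,0,0.2],[0,0,-0.039,0,0,0,0.2],[0,0,-0.039,0,0,0,0.2],[0,0,-0.039,0,0,0,0.2],[0,0,-0.039,0,0,0,0.2],[0,0,-0.039,0,0,0,0.2]]'
python3 -m inch '[[0,0,-0.039,0,0,0,0.2],[0,0,-0.039,0,0,0,0.2],[0,0,-0.039,0,0,0,0.2],[0,0,-0.039,0,0,0,0.2],[0,0,-0.039,0,0,0,0.2],[0,0,-0.035,0,0,0,0.2],[0,0,0,0,0,0,0.2]]'
python3 - <<'E'
from h import *
np.set_printoptions(precision=1,suppress=True)
f=dict(np.load("w5.npz")); q=hsv(f); P=cloud(f)
m=np.zeros(q.shape[:2],bool); m[80:130,255:300]=1
am=m&(q[...,0]>3)&(q[...,0]<25)&(q[...,1]>90)&(q[...,2]>30)
x=np.argwhere(am)[:,::-1].astype(np.float32); e=cv2.fitEllipse(cv2.convexHull(x)); print(len(x),e,plane(f,*e[0],89),np.median(P[am],0))
m2=m&(P[...,2]>92)&(P[...,2]<112); u=np.argwhere(m2)[:,::-1]; print('cap',m2.sum(),P[m2].mean(0),(P[m2].min(0)+P[m2].max(0))/2)
# cup rim from top & green untouched
rel([656.7,-115,300],[np.pi,0,1.436])
E
```

```text
clock: 18.6
eef_pos: [601.9, -92.9, 305.8]
tcp_rot: [3.134, -0.012, 0.731]
contact_force: [0.1, -0.2, 0.3]
opening: 0.801
grasp_force: 0.0
clock: 19.18
eef_pos: [601.8, -92.8, 305.8]
tcp_rot: [3.128, -0.004, 1.452]
contact_force: [-0.3, -0.1, -0.4]
opening: 0.797
grasp_force: 0.0
140 ((277.5191955566406, 104.51639556884766), (27.384868621826172, 28.657323837280273), 35.22322463989258) [ 656.7 -116.8   89. ] [ 664.  -110.7   84.8]
cap 510 [ 656.1 -117.3  102.1] [ 656.1 -117.5   98.2]
pos [601.8 -92.8 305.8] rpy [ 3.1 -0.   1.5] q [-0.2  0.3  1.6  0.   1.2 -0. ] F [-0.3 -0.1 -0.4] clk 19.18
units now-axes [-0.6  2.3  0.3] final-axes [-0.6  2.3  0.2] turn [ 0. -0.  0.]
```

Run:
```python
from h import *
rel([656.4,-117,200],[np.pi,0,1.436])
```

```text
pos [601.8 -92.8 305.8] rpy [ 3.128 -0.004  1.452] q [-0.16  0.28  1.62  0.01  1.23 -0.04] F [-0.3 -0.1 -0.4] clk 19.18
units now-axes [-0.719  2.227  4.259] final-axes [-0.664  2.294  4.232] turn [ 0.0043 -0.0014  0.0051]
```

```bash
python3 -m inch '[[0.0043,-0.0014,0.0051,0,0,0,0.1],[0,0,0,-0.22,0.765,0,0.1],[0,0,0,-0.22,0.765,0.5,0.1],[0,0,0,-0.22,0.765,0.8,0.1],[0,0,0,0,0,1,0.1],[0,0,0,0,0,1,0.1],[0,0,0,0,0,0.95,0.1],[0,0,0,0,0,0,0.1]]'
python3 - <<'E'
from h import *
f=grab_frame("wrist"); q=hsv(f); P=cloud(f); x,y,z=P[...,0],P[...,1],P[...,2]
m=(abs(z-102)<6)&(abs(x-656)<25)&(abs(y+117)<25); print(m.sum(),P[m].mean(0).round(1),[np.percentile(P[m][:,i],[2,98]).round(1) for i in(0,1)])
rel([656.4,-117,78],[np.pi,0,1.436])
E
```

```text
clock: 19.85
eef_pos: [653.2, -116.7, 194.2]
tcp_rot: [-3.131, -0.0, 1.427]
contact_force: [-0.4, 0.2, -1.5]
opening: 0.904
grasp_force: 0.0
946 [ 656.  -116.1  101.9] [array([645.3, 666.6]), array([-127.4, -105.5])]
pos [ 654.4 -116.8  196.9] rpy [-3.133 -0.     1.428] q [-0.18  0.47  1.59 -0.    1.09 -0.04] F [-0.4  0.5  0.1] clk 19.9
units now-axes [0.005 0.12  4.755] final-axes [0.005 0.081 4.756] turn [-0.0026 -0.     -0.0027]
```

```bash
python3 -m inch '[[-0.0026,0,-0.0027,0.02,0.065,0.4,0.2],[0,0,0,0,0,0.8,0.3],[0,0,0,0,0,0.8,0.3],[0,0,0,0,0,0.8,0.3],[0,0,0,0,0,0.8,0.3],[0,0,0,0,0,0.7,0.3],[0,0,0,0,0,0.45,0.3],[0,0,0,0,0,0,0.3]]'
python3 -m inch '[[0,0,0,0,0,0,0.5],[0,0,0,0,0,0,0.7],[0,0,0,0,0,0,0.8],[0,0,0,0,0,0,0.9],[0,0,0,0,0,0,1],[0,0,0,0,0,0,1],[0,0,0,0,0,0,1]]' 35
python3 - <<'E'
from h import *
rel([656.4,-117,78],[np.pi,0,1.436])
E
```

```text
clock: 20.57
eef_pos: [657.6, -116.8, 79.8]
tcp_rot: [3.139, -0.0, 1.438]
contact_force: [-0.3, 1.0, -0.3]
opening: 0.702
grasp_force: 0.0
clock: 21.15
eef_pos: [659.2, -117.2, 82.4]
tcp_rot: [3.135, 0.0, 1.439]
contact_force: [-1.2, 0.4, 6.7]
opening: 0.312
grasp_force: 34.2
pos [ 659.2 -117.2   82.4] rpy [3.135 0.    1.439] q [-0.18  0.6   1.65  0.    0.88 -0.05] F [-1.2  0.4  6.7] clk 21.15
units now-axes [-0.008 -0.111  0.176] final-axes [-0.008 -0.11   0.177] turn [0.0022 0.     0.0011]
```

```bash
python3 -m inch '[[0,0,0,0,0,-0.3,1],[0,0,0,0,0,-0.6,1],[0,0,0,0,0,-0.8,1],[0,0,0,0,0,-0.9,1],[0,0,0,0,0,-1,1],[0,0,0,0,0,-1,1],[0,0,0,0,0,-0.9,1],[0,0,0,0,0,-0.5,1]]'
python3 - <<'E'
from h import *
rel([517,289,232],[np.pi,0,1.436])
E
python3 -m inch '[[0.0022,0,0,0.3,-0.15,0,1],[0,0,0,0.6,-0.3,0,1],[0,0,0,0.85,-0.43,0,1],[0,0,0,0.85,-0.43,0,1],[0,0,0,0.85,-0.43,0,1],[0,0,0,0.85,-0.43,0,1],[0,0,0,0.85,-0.43,0,1],[0,0,0,0.85,-0.43,0,1]]'
python3 -m inch '[[0,0,0,0.85,-0.43,0,1],[0,0,0,0.85,-0.43,0,1],[0,0,0,0.85,-0.43,0,1],[0,0,0,0.85,-0.43,0,1],[0,0,0,0.85,-0.43,0,1],[0,0,0,0.85,-0.43,0,1],[0,0,0,0.85,-0.43,0,1],[0,0,0,0.85,-0.43,0,1]]'
python3 -m inch '[[0,0,0,0.85,-0.43,0,1],[0,0,0,0.85,-0.43,0,1],[0,0,0,0.5,-0.3,0,1],[0,0,0,0.3,-0.2,0,1],[0,0,0,0,0,0,1],[0,0,0,0,0,0,1]]'
python3 - <<'E'
from h import *
f=grab_frame("wrist"); save(f,"w6.png",s=1); np.savez("w6.npz",**f)
rel([517,289,232],[np.pi,0,1.436])
E
```

```text
clock: 21.82
eef_pos: [658.4, -117.1, 234.4]
tcp_rot: [3.133, 0.0, 1.439]
contact_force: [1.2, -0.2, -0.5]
opening: 0.314
grasp_force: 34.6
pos [ 658.4 -117.1  234.4] rpy [3.133 0.    1.439] q [-0.18  0.43  1.56  0.    1.14 -0.05] F [ 1.2 -0.2 -0.5] clk 21.82
units now-axes [15.362 -7.734  0.03 ] final-axes [15.335 -7.787  0.097] turn [0.0026 0.0001 0.0011]
clock: 22.48
eef_pos: [599.5, 44.0, 228.5]
tcp_rot: [-3.135, 0.0, 1.44]
contact_force: [1.1, 0.3, -1.1]
opening: 0.315
grasp_force: 34.6
clock: 23.15
eef_pos: [536.2, 223.1, 228.9]
tcp_rot: [-3.136, 0.002, 1.44]
contact_force: [-0.0, 0.2, -0.9]
opening: 0.313
grasp_force: 34.6
clock: 23.65
eef_pos: [512.8, 287.7, 230.5]
tcp_rot: [-3.138, 0.001, 1.441]
contact_force: [-0.6, -0.2, -0.8]
opening: 0.314
grasp_force: 34.7
pos [513.2 287.3 230.7] rpy [-3.139e+00  1.000e-03  1.440e+00] q [0.51 0.32 1.73 0.   1.09 0.64] F [-0.6  0.1 -1. ] clk 23.7
units now-axes [ 0.088  0.14  -0.052] final-axes [ 0.088  0.14  -0.052] turn [-0.001   0.0003  0.0012]
```

View pics/w6.png

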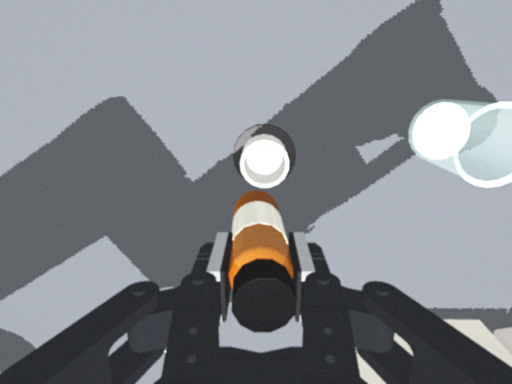

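Run:
```python
from h import *
np.set_printoptions(precision=1,suppress=True)
f=dict(np.load("w6.npz")); P=cloud(f); x,y,z=P[...,0],P[...,1],P[...,2]
m=(abs(z-44)<4)&(abs(x-516)<45)&(abs(y-288)<45)
for i,s,c,mm in blobs(m,30):
    u=np.argwhere(mm)[:,::-1].astype(np.float32); e=cv2.fitEllipse(cv2.convexHull(u)); print('rim',s,e,plane(f,*e[0],44),np.median(z[mm]))
g=f["pixels"].min(2); b=np.zeros_like(g); b[120:195,225:300]=1; 
for i,s,c,mm in blobs((g>180)&(b>0),100):
    u=np.argwhere(mm)[:,::-1].astype(np.float32); e=cv2.fitEllipse(cv2.convexHull(u)); print('bright',s,e,plane(f,*e[0],44))
h=np.median(z[285:310,250:280]); m=(abs(z-h)<2.5); m[:240]=0;m[:,:225]=0;m[:,300:]=0; m&=f["pixels"].max(2)<60
for i,s,c,mm in blobs(m,300):
    u=np.argwhere(mm)[:,::-1].astype(np.float32); (uc,rad)=cv2.minEnclosingCircle(u); print('cap',h,s,uc,rad,plane(f,*uc,h),plane(f,*c,h))
# lower glass bottom column
rel([516,288,100],[np.pi,0,1.44])
```

```text
rim [240 139  49  49 602] ((264.2653503417969, 163.05018615722656), (48.14247131347656, 48.902835845947266), 92.15001678466797) [516.3 291.1  44. ] 42.96294036457567
bright [ 240  135   50   53 2079] ((263.9326171875, 161.4313507080078), (49.401187896728516, 53.61330032348633), 173.28033447265625) [516.2 292.8  44. ]
cap 250.40425290634403 [ 232  272   65   59 2946] (264.0, 302.25) 32.81111145019531 [514.3 288.4 250.4] [514.2 288.5 250.4]
pos [513.2 287.3 230.7] rpy [-3.1  0.   1.4] q [0.5 0.3 1.7 0.  1.1 0.6] F [-0.6  0.1 -1. ] clk 23.7
units now-axes [0.  0.1 5.2] final-axes [0.  0.1 5.2] turn [-0.  0. -0.]
```

Wrist view: the amber vial hangs upright in the gripper (cap at 264,300). The cup is at (264,163), about 3 mm off, so I correct and lower.

```bash
python3 -m inch '[[0,0,0,0.114,0.065,0.2,1],[0,0,0,0,0,0.6,1],[0,0,0,0,0,0.8,1],[0,0,0,0,0,0.8,1],[0,0,0,0,0,0.7,1],[0,0,0,0,0,0.5,1],[0,0,0,0,0,0.4,1],[0,0,0,0,0,0,1]]'
python3 - <<'E'
from h import *
rel([515.2,289.9,82],[np.pi,0,1.44])
f=grab_frame("wrist"); P=cloud(f); z=P[...,2]; m=(abs(z-43.5)<3)&(abs(P[...,0]-516)<45)&(abs(P[...,1]-290)<45)
for i,s,c,mm in blobs(m,30):
    u=np.argwhere(mm)[:,::-1].astype(np.float32); e=cv2.fitEllipse(cv2.convexHull(u)); print('rim',s,e,plane(f,*e[0],44),np.median(z[mm]))
E
```

```text
clock: 24.37
eef_pos: [514.5, 289.6, 129.1]
tcp_rot: [-3.137, 0.002, 1.439]
contact_force: [0.1, -0.9, -1.0]
opening: 0.313
grasp_force: 34.6
pos [514.5 289.6 129.1] rpy [-3.137e+00  2.000e-03  1.439e+00] q [0.51 0.45 1.81 0.   0.89 0.64] F [ 0.1 -0.9 -1. ] clk 24.37
units now-axes [0.019 0.037 1.883] final-axes [0.016 0.028 1.883] turn [-0.0016  0.0006 -0.0004]
rim [229 167  71  61 858] ((263.7755432128906, 200.13613891601562), (66.53665924072266, 70.56969451904297), 89.32833862304688) [516.56470458 291.5637273   44.        ] 42.95221821565045
```

```bash
python3 -m inch '[[-0.0016,0,0,0.03,0.033,0.2,1],[0,0,0,0,0,0.4,1],[0,0,0,0,0,0.4,1],[0,0,0,0,0,0.4,1],[0,0,0,0,0,0.25,1],[0,0,0,0,0,0.1,1],[0,0,0,0,0,0,1]]'
python3 -m inch '[[0,0,0,0,0,0.05,1],[0,0,0,0,0,0.04,1],[0,0,0,0,0,0,1]]'
python3 -m inch '[[0,0,0,0,0,0.04,1],[0,0,0,0,0,0,1],[0,0,0,0,0,0,1]]'
```

```text
clock: 25.0
eef_pos: [515.6, 291.0, 86.3]
tcp_rot: [3.141, 0.001, 1.44]
contact_force: [-0.3, -0.0, -0.7]
opening: 0.316
grasp_force: 34.6
clock: 25.25
eef_pos: [516.3, 291.3, 85.3]
tcp_rot: [3.139, -0.0, 1.44]
contact_force: [-0.9, 0.3, -1.0]
opening: 0.314
grasp_force: 34.6
clock: 25.5
eef_pos: [516.2, 291.3, 84.3]
tcp_rot: [3.139, -0.0, 1.44]
contact_force: [-0.5, 0.4, -0.6]
opening: 0.315
grasp_force: 34.6
```

```bash
python3 -m inch '[[0,0,0,0,0,0.05,1],[0,0,0,0,0,0.04,1],[0,0,0,0,0,0,1]]'
python3 -m inch '[[0,0,0,0,0,0.04,1],[0,0,0,0,0,0,1],[0,0,0,0,0,0,1]]'
python3 -m inch '[[0,0,0,0,0,0.03,1],[0,0,0,0,0,0,1],[0,0,0,0,0,0,1]]'
```

```text
clock: 25.75
eef_pos: [516.0, 291.2, 81.7]
tcp_rot: [3.139, 0.0, 1.44]
contact_force: [-0.4, 0.1, -1.1]
opening: 0.317
grasp_force: 34.6
clock: 26.0
eef_pos: [516.1, 291.2, 80.8]
tcp_rot: [3.139, 0.0, 1.44]
contact_force: [0.0, -0.7, -0.2]
opening: 0.313
grasp_force: 34.6
clock: 26.25
eef_pos: [516.3, 291.4, 80.5]
tcp_rot: [3.139, -0.0, 1.439]
contact_force: [-1.8, -0.6, 4.4]
opening: 0.317
grasp_force: 35.3
```

Floor contact (4.4 N). I let go gently, rise and check.

```bash
python3 -m inch '[[0,0,0,0,0,-0.01,0.64],[0,0,0,0,0,0,0.62],[0,0,0,0,0,0,0.58],[0,0,0,0,0,0,0.5],[0,0,0,0,0,0,0.4],[0,0,0,0,0,0,0.4],[0,0,0,0,0,0,0.4]]'
python3 -m inch '[[0,0,0,0,0,-0.2,0.4],[0,0,0,0,0,-0.5,0.4],[0,0,0,0,0,-0.8,0.4],[0,0,0,0,0,-0.9,0.4],[0,0,0,0,0,-0.9,0.4],[0,0,0,0,0,-0.9,0.4],[0,0,0,-0.5,0,-0.5,0.4],[0,0,0,-0.5,0,0,0.4]]'
python3 -m inch '[[0,0,0,-0.8,0,0,0.4],[0,0,0,-0.8,0,0,0.4],[0,0,0,-0.8,0,0,0.4],[0,0,0,-0.5,0,0,0.4],[0,0,0,0,0,0,0.4]]'
python3 - <<'E'
from h import *
f=grab_frame("scene"); save(f,"s7.png",s=1.5)
f=grab_frame("wrist"); P=cloud(f); m=(P[...,2]>92)&(P[...,2]<110)&(abs(P[...,0]-516)<40)&(abs(P[...,1]-291)<40); print(m.sum(),P[m].mean(0) if m.any() else '')
s=r.sense();print(s['clock'],s['qvel'].round(3),s['contact_force'])
E
```

```text
clock: 26.83
eef_pos: [516.1, 291.2, 80.3]
tcp_rot: [3.139, 0.0, 1.44]
contact_force: [-1.0, -0.8, -0.9]
opening: 0.596
grasp_force: 0.0
clock: 27.5
eef_pos: [514.3, 267.3, 202.1]
tcp_rot: [3.134, -0.004, 1.44]
contact_force: [0.4, -0.5, 0.4]
opening: 0.602
grasp_force: 0.0
clock: 27.92
eef_pos: [502.3, 192.2, 197.7]
tcp_rot: [3.14, 0.001, 1.438]
contact_force: [1.1, 0.1, 0.3]
opening: 0.604
grasp_force: 0.0
1282 [513.27324806 291.16959544 100.19019655]
28.0167 [ 0.019  0.007 -0.015  0.003  0.     0.005] [ 0.29884501  0.37999393 -0.76105788]
```

View pics/s7.png

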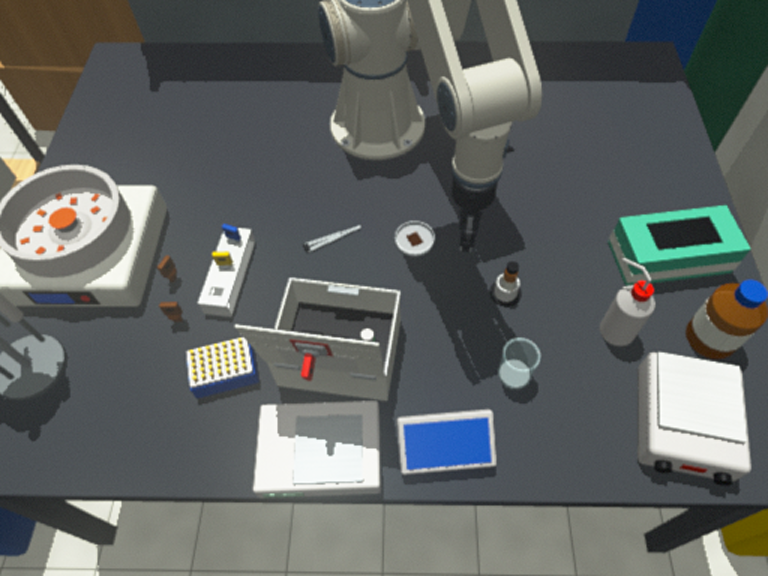

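The scene view shows the vial upright in the cup (508,285) and the lid past upright with the key in its lock (307,365). The green vial (367,335), the other keys and everything else are where they were. I hand in.

```bash
python3 -c "
from rig import r
print(r.sign_off())"
```

```text
the job is handed in; nothing more can be done
None
```

The job is handed in at about 28 s: the red key is turned in the lock, the lid stands open past upright, and the amber vial stands upright in the holder cup, with the other objects left where they were.

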